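Feed a workpiece and hold it down in the sprung test nest

ROBOT

A 6-joint arm with a two-finger parallel gripper is mounted at the origin on the work surface. World frame = base frame: x ahead of the robot, y to its left, z up, the work surface at z = 0. Lengths are in mm, angles in rad, forces in N, time in s.
With the tool pointing down it reaches from about 250 to 775 mm from the base axis. Payload 4 kg.
Tool frame: the origin (TCP) lies at the very end of the fingers, on their centre line; the grasp point (between the pads) lies 19 mm behind it; y points along the fingers, z is the direction in which the jaws open and shut, and the axes are right-handed (so a half turn about y gives the same grasp; the last joint's range is limited). The gripper opens to 94 mm and grips with 3 to 60 N. Pads are 16 mm wide; open, the fingers measure 119 mm over their backs; the gripper's body (75 mm by 177 mm) begins 78 mm behind the grasp point.
Start: joints at [1.199, 0.087, 1.371, -0, 1.684, -0.103], TCP at [146.075, 530.266, 205.506] pointing down, gripper open.
Joint ranges: [-3.1, 3.1], [-0.76, 2.03], [0.27, 2.55], [-1.08, 4.22], [0.17, 2.65], [-2.57, 2.57]. Speed limits (rad/s): [2.79, 2.79, 3.14, 3.14, 3.14, 3.14].

INTERFACE

Orientations are given as [roll, pitch, yaw] about the fixed x, y, z axes, in that order (R = Rz(yaw) Ry(pitch) Rx(roll)).
In Python, from bench import robot, optics gives the robot as it stands.
- The arm moves only by the tool drive_tool, never from a script. Its argument "increments" is a list of rows, each an object of numbers: "fingers": the opening, from 0 (shut) to 1 (fully open); "x", "y", "z": the shift along the tool's x, y, z in m; "ax", "ay", "az": the turn, a rotation vector about the tool's x, y, z in degrees. In form: [{"fingers": .., "x": .., "y": .., "z": .., "ax": .., "ay": .., "az": ..}, ...]. A call has 1 to 12 rows; each row shifts and turns the pose as measured when the row begins, along the tool's axes as they then stand; what a row does not reach is not made up. A row lasts 1/8 s, in which the tool goes at most 62.5 mm and 10.7 degrees, less where a joint would pass 70% of its speed; a pose out of reach is approached as far as the arm can. A call is refused whole if a number of a shift passes 0.0625 or a number of a turn 10.7, either way. A call with a gripper value outside its range is refused whole. The fingers move at their own pace and stop on an object; the grip force is fixed at half the most. Time passes only in rows, so rows that do not move let the fingers close. It gives the time, the measured TCP pose, the force and the opening at its end, in the units of the state.
- robot.get_obs(): the state, without advancing time (a new reading comes with each control period).
- optics.get_image(name): name is "scene" or "top" or "wrist"; returns a dict with "frame" (420x560x3 uint8, red, green, blue), "K" (3x3 intrinsics, pixels), "T" (4x4, takes a point from camera to world coordinates). Camera axes: x right, y up, looking along -z (the intrinsics and any distortion apply to the point x, -y, -z); pixel columns grow to the right and rows downward; lengths in mm; the calibration is good to about 2 mm. A picture is of the moment at which its call begins. There is no depth.
- robot.finish_job(): hands the job in, once; it reports no verdict.
The state is a dict: "time_s": time; "joint_positions": joint angles; "qvel": joint speeds; "joint_efforts": joint torques, N m; "eef_pos": TCP position; "ee_rot": TCP orientation; "force": force on the tool from outside, world axes, zero at the start; "moment": the same for the moment, N m; "finger_gap": finger opening in mm.
Only numpy, scipy, OpenCV 4.12 (cv2) and the standard library are available. Lean on these libraries where they do the work, as an engineer would, in place of code of your own. Each camera call takes 0.05 s, during which the arm holds its last target.

TASK

Push the sprung feed slide of the stack magazine fully through its stroke once, so that it delivers the lowest workpiece, and let it spring back with the spare workpiece still in the magazine. Set the delivered workpiece upright into the ring of the test nest, press it down until the sprung ring is fully home on its stop, and finish while still holding it pressed down there. Leave the meter, the pneumatic cylinder and the screwdriver where they are.

Things in the scene. Friction and masses are not known exactly. Their poses are not given: they have to be found in the camera images.
- magazine_axis (a point): Stack magazine, fixed: clear upright tube, 51 mm outside (59 mm over its collars), top 105 mm above the bench, over a black channel 59 mm wide, 54 mm high, from 80 mm behind to 24 mm ahead of the tube axis, on an aluminium plate 12 mm thick. Point: on the tube axis at the plate's top (12 mm above the bench), where the lowest workpiece stands. Its x (level): the way the slide is pushed and the workpiece comes out.
- pick_place (a point): Open front end of the magazine's plate (84 mm wide), 73 mm ahead of the tube axis: where the centre of the delivered workpiece is, within some mm, after a full stroke (20 mm above the plate, 32 mm above the bench). Only the tube stands behind it and a lip 5 mm high in front, 98 to 103 mm from the tube axis. Axes as the magazine.
- push_plate (a point): On the rear face of the slide's upright black push plate (44 mm wide, 12 mm thick, top edge 81 mm above the bench): the point to push, 67 mm above the bench, 139 mm behind the tube axis at rest. Moves with the slide; axes as the magazine: push it along its +x. Behind it is only the low end of the base plate.
- feed_slide (a joint): Travel of the feed slide, m: 0 at rest, 0.075 at its front stop (fully through). The white block (39.5 mm high) pushes out the lowest workpiece and carries the spare meanwhile. About 4 N at rest to 7 N at the stop, some more when pushed fast; springs back by itself within a second when let go.
- workpiece_center (a point): The workpiece to be tested: a round turned aluminium body, 40 mm dia x 40 mm high, chamfered 1.5 mm at the foot, about 0.1 kg, standing lowest in the magazine. The point is its centre, half-way up; z is its axis.
- spare_center (a point): The spare workpiece, just like it, standing on top of the first in the clear tube; it drops down to the base plate when the slide springs back. The point is its centre; z is its axis.
- ring_seat (a point): Test nest, fixed: aluminium base 110 x 100 x 24 mm, above it a floating steel ring (76 mm outside, 14 mm thick) on three coil springs. Bore 44 mm, 10 mm deep, mouth widened to 47 mm, down to a seat ledge with a contact probe under its hole. Point: centre of the seat, where the workpiece's underside rests; 54 mm above the bench with the ring up, 10 mm below the ring's top. Moves with the ring.
- nest_ring (a joint): How far the ring is pressed down, m: 0 up (at rest), 0.012 fully home on its stop. The springs (with the probe) take about 4 N to start and 10 N at the stop; the workpiece's own weight does not move it.
- meter: Bystander: black hand multimeter lying on the bench, 150 x 75 x 43 mm; origin at the centre of its underside, long side along x.
- cylinder: Bystander: small pneumatic cylinder lying on the bench, about 145 x 25 x 33 mm; origin under the middle of its steel tube, rod towards its +x.
- screwdriver: Bystander: screwdriver lying on the bench, along its x, about 200 mm long.

How it is judged (in metres and radians):
On the way, in this order (a step that is already met when the one before it is completed fails the run):
1. the feed slide is pushed fully through its stroke (value of joint feed_slide above 0.072 m), for 0.05 s.
2. the workpiece stands seated in the nest's ring (horizontal distance between workpiece_center and ring_seat below 0.004 m and z of workpiece_center in the frame of ring_seat below 0.0225 m and value of joint feed_slide below 0.005 m), for 0.1 s.
At the end, for the whole second after the job is handed in: Ring down at least 10.5 of 12 mm; workpiece seated in it (within 2.5 mm in height, 4 mm of centre, 0.08 rad of upright), fingers on it with over 4 N, bearing on the nest with over 5 N; slide back within 5 mm; spare upright at the foot of the magazine within 10 mm of its axis (all of step 2 and value of joint nest_ring above 0.0105 m and z of workpiece_center in the frame of ring_seat above 0.017 m and angle between workpiece_center's own z axis and vertical below 0.08 rad and contact force between the fingers and workpiece above 4 N and contact force between workpiece and nest above 5 N and horizontal distance between spare_center and magazine_axis below 0.01 m and z of spare_center in the frame of magazine_axis below 0.026 m and angle between spare_center's own z axis and vertical below 0.15 rad); the arm keeps its last pose, push and grip.
It fails at once if a bystander (meter, pneumatic cylinder or screwdriver) is moved more than 30 mm (distance of any of meter, cylinder, screwdriver from where it was at the start of the episode above 0.03 m).
It fails at once if the spare workpiece is fed out of the magazine (horizontal distance between spare_center and magazine_axis above 0.03 m).
It also fails if it takes over 54 s, if anything falls off the work surface, if the arm or the gripper's body presses on something with over 40 N, if the wrist force passes 120 N, or if a joint passes its speed limit or range.

## Working session

There is one attempt and no reset: what is moved stays moved. The work goes in short steps, Python scripts to look and compute and a tool call to move; the robot and the scene stay as the last step left them, time stands still between calls to the robot, and variables do not carry over. Pictures are saved under pics/ and viewed, and the job is handed in when it is done.

Besides the shell and the picture viewer there is one more tool, called after ">>>" by a JSON object that holds its "fn" and its "kwargs", one argument or row to a line. drive_tool: Moves the arm, as the interface text tells. Its arguments: {"type":"object","properties":{"increments":{"type":"array","items":{"type":"object","properties":{"fingers":{"type":"number"},"x":{"type":"number"},"y":{"type":"number"},"z":{"type":"number"},"ax":{"type":"number"},"ay":{"type":"number"},"az":{"type":"number"}}}}},"required":["increments"]}

```bash
mkdir -p pics; ls
cat > h.py <<'E'
import numpy as np, cv2
from bench import robot, optics
def snap(n,fn):
    d=optics.get_image(n); cv2.imwrite('pics/'+fn,cv2.cvtColor(d['frame'],cv2.COLOR_RGB2BGR)); np.savez('pics/'+fn[:-4]+'.npz',K=d['K'],T=d['T'],f=d['frame']); print(n,{k:np.array(v).round(2).tolist() for k,v in d.items() if k!='frame'})
    return d
def plane(d,u,v,z):
    K=np.array(d['K']);T=np.array(d['T'])
    r=np.linalg.inv(K)@[u,v,1]; r=T[:3,:3]@[r[0],-r[1],-r[2]]; o=T[:3,3]
    return o+r*(z-o[2])/r[2]
def load(fn): return np.load('pics/'+fn)
def proj(d,p):
    K=np.array(d['K']);T=np.array(d['T']); q=T[:3,:3].T@(np.array(p)-T[:3,3]); q=K@[q[0],-q[1],-q[2]]; return q[:2]/q[2]
E
python3 - <<'E'
from h import *
for n in('scene','top','wrist'): snap(n,n+'0.png')
print(robot.get_obs())
E
```

```text
pics
scene {'K': [[442.91, 0.0, 275.2], [0.0, 442.91, 206.43], [0.0, 0.0, 1.0]], 'T': [[0.8, -0.37, 0.47, 1100.78], [0.6, 0.46, -0.66, -714.82], [0.02, 0.81, 0.59, 791.01], [0.0, 0.0, 0.0, 1.0]]}
top {'K': [[425.58, 0.0, 277.41], [0.0, 425.58, 212.35], [0.0, 0.0, 1.0]], 'T': [[-0.0, 0.99, -0.15, 368.31], [-1.0, 0.0, 0.01, 49.46], [0.01, 0.15, 0.99, 1111.35], [0.0, 0.0, 0.0, 1.0]]}
wrist {'K': [[349.31, 0.0, 281.44], [0.0, 349.31, 213.86], [0.0, 0.0, 1.0]], 'T': [[0.27, -0.92, -0.28, 64.05], [0.96, 0.25, 0.08, 551.55], [-0.0, -0.29, 0.96, 383.95], [0.0, 0.0, 0.0, 1.0]]}
{'time_s': 0.15, 'joint_positions': array([ 1.19887991e+00,  8.77856163e-02,  1.37189559e+00,  5.65385193e-06,
        1.68361050e+00, -1.03045722e-01]), 'qvel': array([-0.000779  , -0.00123139, -0.00306051,  0.00063488,  0.00118213,
        0.00013566]), 'joint_efforts': array([ 1.19240638e-03, -3.40644693e+01, -3.02792788e+01,  7.17272912e-02,
        3.05971946e-02, -1.20193381e-04]), 'eef_pos': array([145.9224338 , 529.84941797, 204.57869036]), 'ee_rot': array([-1.57248579e+00,  1.80359608e-04, -2.68870216e-01]), 'force': array([0.99446934, 0.46442773, 0.72460879]), 'moment': array([ 0.02310661,  0.00089312, -0.04527944]), 'finger_gap': 93.77301438346666}
```

View pics/scene0.png

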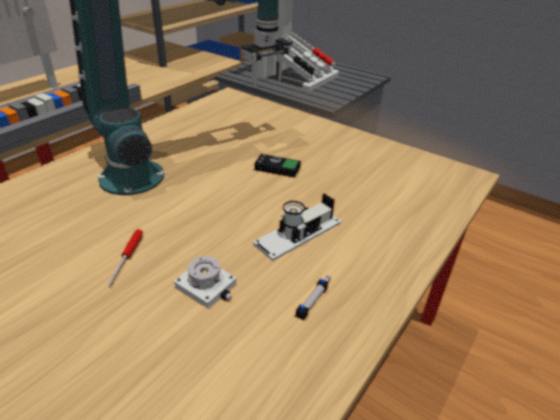

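View pics/top0.png

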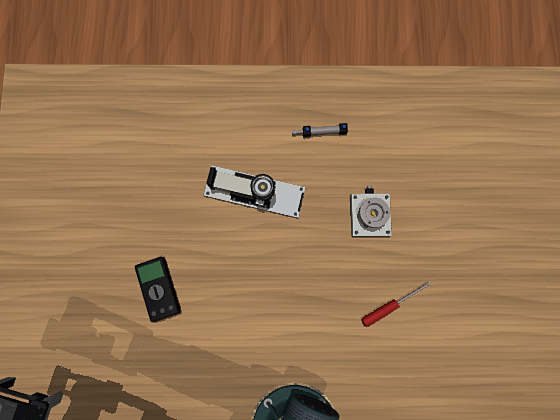

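View pics/wrist0.png

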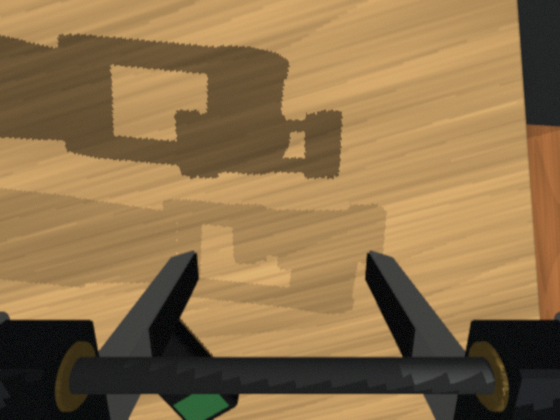

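Run:
```python
from h import *
d=load('top0.npz'); f=cv2.cvtColor(d['f'],cv2.COLOR_RGB2BGR)
cv2.imwrite('pics/c1.png',cv2.resize(f[150:230,195:315],None,fx=6,fy=6,interpolation=cv2.INTER_CUBIC))
cv2.imwrite('pics/c2.png',cv2.resize(f[175:245,340:410],None,fx=8,fy=8,interpolation=cv2.INTER_CUBIC))
g=cv2.cvtColor(f,cv2.COLOR_BGR2HSV)
m=((g[...,1]<50)&(g[...,2]>130)).astype(np.uint8)*255
m=cv2.morphologyEx(m,cv2.MORPH_CLOSE,np.ones((3,3)))
for c in cv2.findContours(m[150:250],0,2)[0]:
    if cv2.contourArea(c)>100: print(cv2.contourArea(c),cv2.boxPoints(cv2.minAreaRect(c))+[0,150])
```

```text
1519.5 [[352. 194.]
 [391. 194.]
 [391. 235.]
 [352. 235.]]
152.0 [[203.29415894 194.8235321 ]
 [205.82357788 184.70588684]
 [258.29415894 197.8235321 ]
 [255.76473999 207.94117737]]
1641.5 [[203.72973633 192.89993286]
 [212.08914185 161.97004795]
 [306.01223755 187.35466003]
 [297.65283203 218.2845459 ]]
```

View pics/c1.png

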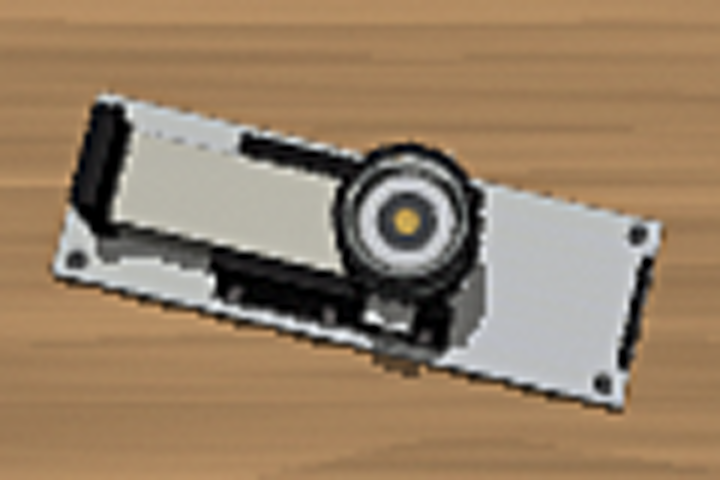

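View pics/c2.png

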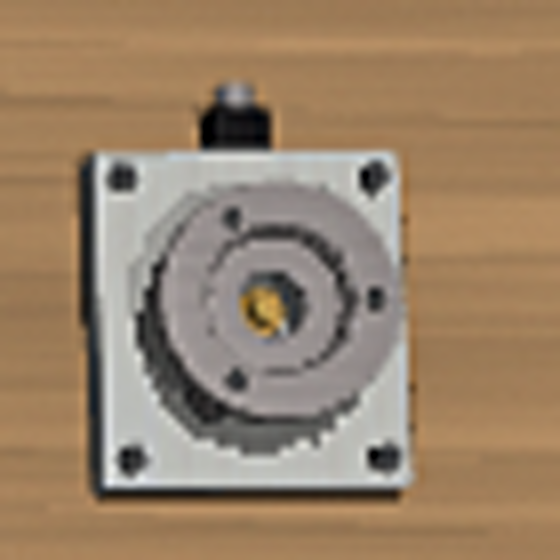

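Run:
```python
from h import *
d=load('top0.npz'); 
C=lambda p,s,o:(np.array(p)+.5)/s-.5+o
o1=np.array([195,150]);o2=np.array([340,175])
P={k:plane(d,*C(p,6,o1),z) for k,p,z in [('rl',(103,93),12),('rr',(52,275),12),('fl',(662,218),12),('fr',(622,410),12),('tube',(409,220),105),('dot',(406,221),92),
 ('ppRearTop',(92,103),81),('ppRearBot',(72,207),81),('ppFT',(130,118),81),('ppFB',(103,222),81),('lipT',(652,257),17),('lipB',(625,368),17)]}
for k,p,z in [('ring',(281,299),64),('b1',(92,152),24),('b2',(398,155),24),('b3',(408,488),24),('b4',(103,490),24),('probe',(265,305),50)]: P[k]=plane(d,*C(p,8,o2),z)
for k,v in P.items(): print(k,v.round(1))
rear=(P['rl']+P['rr'])/2; fr=(P['fl']+P['fr'])/2; a=fr-rear
print('axis',np.degrees(np.arctan2(a[1],a[0])),np.linalg.norm(a),np.linalg.norm(P['rl']-P['rr']),np.linalg.norm(P['fl']-P['fr']))
u=a/np.linalg.norm(a); 
for k in ('rl','rr','fl','fr','ppRearTop','ppRearBot','lipT','lipB','ppFT','dot'): print(k,((P[k]-P['tube'])[:2]@u[:2]).round(1), (np.cross(u[:2],(P[k]-P['tube'])[:2])).round(1))
lip=(P['lipT']+P['lipB'])/2
# scene check
s=load('scene0.npz')
for k in('tube','ring','dot','rl','rr','fl','fr'): print(k,proj(s,P[k]).round(1))
f=cv2.cvtColor(s['f'],cv2.COLOR_RGB2BGR)
cv2.imwrite('pics/c3.png',cv2.resize(f[185:305,170:350],None,fx=4,fy=4,interpolation=cv2.INTER_CUBIC))
```

```text
rl [663.8 212.8  12. ]
rr [581.8 233.2  12. ]
fl [607.8 -34.1  12. ]
fr [522.5 -15.8  12. ]
tube [586.5  74.9 105. ]
dot [588.9  76.4  92. ]
ppRearTop [641. 207.  81.]
ppRearBot [596.9 214.2  81. ]
ppFT [634.7 191.2  81. ]
ppFB [590.7 201.3  81. ]
lipT [589.3 -29.2  17. ]
lipB [540.2 -17.   17. ]
ring [ 530.4 -203.7   64. ]
b1 [ 585.  -153.4   24. ]
b2 [ 584.2 -253.3   24. ]
b3 [ 475.2 -252.2   24. ]
b4 [ 474.5 -154.    24. ]
probe [ 530.7 -202.    50. ]
axis -103.09944250576015 254.6177521601345 84.50087055584125 87.2671559617906
rl -151.9 44.0
rr -153.2 -40.5
fl 101.3 45.4
fr 102.8 -41.8
ppRearTop -141.1 23.1
ppRearBot -138.1 -21.4
lipT 100.7 26.3
lipB 99.9 -24.3
ppFT -124.2 20.5
dot -2.1 2.0
tube [292.1 207.1]
ring [203.  267.4]
dot [293.  211.1]
rl [340.2 221. ]
rr [319.7 207.2]
fl [272.9 258.9]
fr [251.6 241.7]<stdin>:12: DeprecationWarning: Arrays of 2-dimensional vectors are deprecated. Use arrays of 3-dimensional vectors instead. (deprecated in NumPy 2.0)
```

View pics/c3.png

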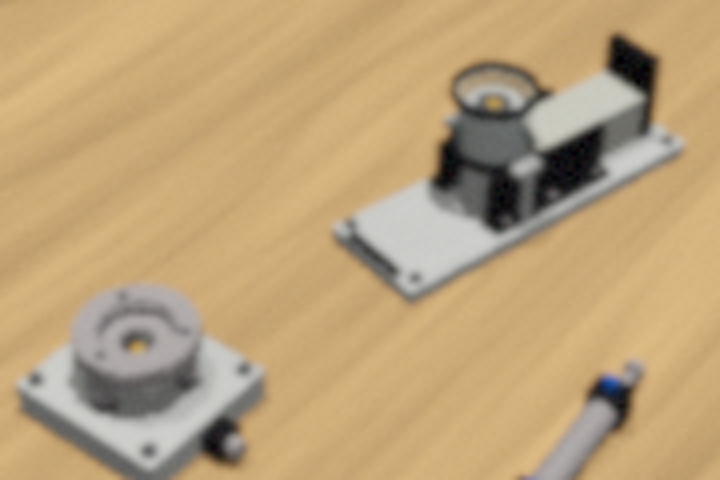

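>>> {"fn": "drive_tool", "kwargs": {
  "increments": [
    {"fingers": 0,"ay": 9.7},
    {"fingers": 0,"ay": 9.7},
    {"fingers": 0,"ay": 9.7},
    {"fingers": 0,"ay": 9.7},
    {"fingers": 0,"ay": 9.7},
    {"fingers": 0,"ay": 9.7},
    {"fingers": 0,"ay": 9.7},
    {"fingers": 0,"ay": 9.7},
    {"fingers": 0,"ay": 9.7},
    {"fingers": 0}
  ]
}}

```text
invalid input at $.increments[0]: expected keys fingers, x, y, z, ax, ay, az
```

```bash
cat >> h.py <<'E'
def go(t,yaw=-103.0):
    o=robot.get_obs(); p=o['eef_pos']; r=o['ee_rot']
    from scipy.spatial.transform import Rotation as R
    M=R.from_euler('xyz',r); W=R.from_euler('xyz',[-np.pi/2,0,np.radians(yaw)])
    print('t',round(o['time_s'],2),'p',p.round(1),'rpy',np.degrees(r).round(2),'gap',round(o['finger_gap'],1),'F',o['force'].round(1))
    print('tool shift mm',M.inv().apply(np.array(t)-p).round(1),'rotvec deg',np.degrees((M.inv()*W).as_rotvec()).round(2))
E
python3 -c "
from h import *
go([625.2,234.4,205])"
```

```text
t 0.15 p [145.9 529.8 204.6] rpy [-9.010e+01  1.000e-02 -1.541e+01] gap 93.8 F [1.  0.5 0.7]
tool shift mm [ 5.405e+02 -3.000e-01 -1.575e+02] rotvec deg [9.000e-02 8.759e+01 7.000e-02]
```

>>> {"fn": "drive_tool", "kwargs": {
  "increments": [
    {"fingers": 0,"x": 0,"y": 0,"z": 0,"ax": 0,"ay": 9.7,"az": 0},
    {"fingers": 0,"x": 0,"y": 0,"z": 0,"ax": 0,"ay": 9.7,"az": 0},
    {"fingers": 0,"x": 0,"y": 0,"z": 0,"ax": 0,"ay": 9.7,"az": 0},
    {"fingers": 0,"x": 0,"y": 0,"z": 0,"ax": 0,"ay": 9.7,"az": 0},
    {"fingers": 0,"x": 0,"y": 0,"z": 0,"ax": 0,"ay": 9.7,"az": 0},
    {"fingers": 0,"x": 0,"y": 0,"z": 0,"ax": 0,"ay": 9.7,"az": 0},
    {"fingers": 0,"x": 0,"y": 0,"z": 0,"ax": 0,"ay": 9.7,"az": 0},
    {"fingers": 0,"x": 0,"y": 0,"z": 0,"ax": 0,"ay": 9.7,"az": 0},
    {"fingers": 0,"x": 0,"y": 0,"z": 0,"ax": 0,"ay": 9.7,"az": 0}
  ]
}}

```text
time_s: 1.27
eef_pos: [145.0, 527.7, 199.7]
ee_rot: [-1.572, -0.011, -1.843]
force: [0.1, -0.5, -0.0]
finger_gap: 7.5
```

```bash
python3 -c "
from h import *
go([625.2,234.4,205])"
```

```text
t 1.27 p [145.  527.7 199.7] rpy [ -90.07   -0.63 -105.61] gap 7.5 F [ 0.1 -0.5 -0. ]
tool shift mm [153.3  -4.2 541.4] rotvec deg [ 0.08 -2.61  0.63]
```

>>> {"fn": "drive_tool", "kwargs": {
  "increments": [
    {"fingers": 0,"x": 0.015,"y": -0.001,"z": 0.054,"ax": 0,"ay": -2.6,"az": 0.6},
    {"fingers": 0,"x": 0.015,"y": -0.001,"z": 0.054,"ax": 0,"ay": 0,"az": 0},
    {"fingers": 0,"x": 0.015,"y": -0.001,"z": 0.054,"ax": 0,"ay": 0,"az": 0},
    {"fingers": 0,"x": 0.015,"y": -0.001,"z": 0.054,"ax": 0,"ay": 0,"az": 0},
    {"fingers": 0,"x": 0.015,"y": -0.001,"z": 0.054,"ax": 0,"ay": 0,"az": 0},
    {"fingers": 0,"x": 0.015,"y": -0.001,"z": 0.054,"ax": 0,"ay": 0,"az": 0},
    {"fingers": 0,"x": 0.015,"y": -0.001,"z": 0.054,"ax": 0,"ay": 0,"az": 0},
    {"fingers": 0,"x": 0.015,"y": -0.001,"z": 0.054,"ax": 0,"ay": 0,"az": 0}
  ]
}}

```text
time_s: 2.28
eef_pos: [545.3, 307.9, 203.4]
ee_rot: [-1.576, -0.003, -1.788]
force: [-0.5, 0.6, -0.1]
finger_gap: 0.2
```

```bash
python3 -c "
from h import *
go([625.2,234.4,205])"
```

```text
t 2.27 p [545.3 307.9 203.4] rpy [ -90.3    -0.16 -102.45] gap 0.2 F [-0.5  0.6 -0.1]
tool shift mm [54.6 -2.  93.8] rotvec deg [0.3  0.55 0.16]
```

>>> {"fn": "drive_tool", "kwargs": {
  "increments": [
    {"fingers": 0,"x": 0.027,"y": 0.0,"z": 0.048,"ax": 0.3,"ay": 0.5,"az": 0.2},
    {"fingers": 0,"x": 0.027,"y": 0.02,"z": 0.048,"ax": 0,"ay": 0,"az": 0},
    {"fingers": 0,"x": 0,"y": 0.04,"z": 0,"ax": 0,"ay": 0,"az": 0},
    {"fingers": 0,"x": 0,"y": 0.03,"z": 0,"ax": 0,"ay": 0,"az": 0},
    {"fingers": 0,"x": 0,"y": 0,"z": 0,"ax": 0,"ay": 0,"az": 0}
  ]
}}

```text
time_s: 2.9
eef_pos: [632.9, 226.7, 106.7]
ee_rot: [-1.574, -0.002, -1.805]
force: [0.1, -0.9, -0.0]
finger_gap: 0.2
```

```bash
python3 -c "
from h import *
go([625.2,234.4,56]);snap('top','t1.png');snap('wrist','w1.png')
d=load('t1.npz')
f=cv2.cvtColor(d['f'],cv2.COLOR_RGB2BGR)
cv2.imwrite('pics/c4.png',cv2.resize(f[130:230,160:310],None,fx=5,fy=5,interpolation=cv2.INTER_CUBIC))
"
```

```text
t 2.9 p [632.9 226.7 106.7] rpy [-9.0180e+01 -9.0000e-02 -1.0339e+02] gap 0.2 F [ 0.1 -0.9 -0. ]
tool shift mm [-5.8 50.7 -9.1] rotvec deg [ 0.18 -0.39  0.09]
top {'K': [[425.58, 0.0, 277.41], [0.0, 425.58, 212.35], [0.0, 0.0, 1.0]], 'T': [[-0.0, 0.99, -0.15, 368.31], [-1.0, 0.0, 0.01, 49.46], [0.01, 0.15, 0.99, 1111.35], [0.0, 0.0, 0.0, 1.0]]}
wrist {'K': [[349.31, 0.0, 281.44], [0.0, 349.31, 213.86], [0.0, 0.0, 1.0]], 'T': [[0.97, 0.22, 0.07, 652.74], [-0.23, 0.93, 0.28, 308.23], [0.0, -0.29, 0.96, 288.34], [0.0, 0.0, 0.0, 1.0]]}
```

View pics/w1.png

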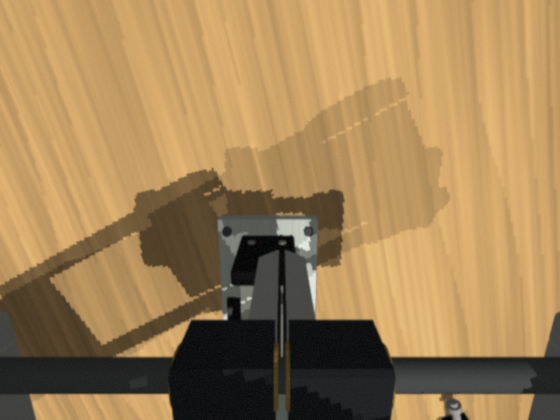

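View pics/c4.png

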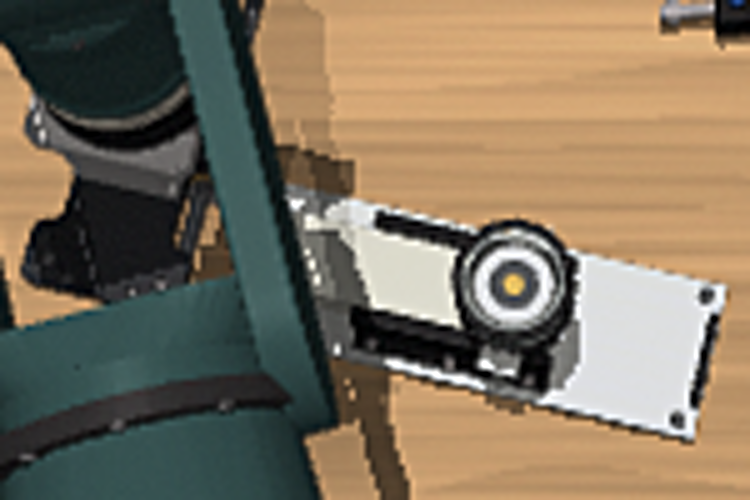

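>>> {"fn": "drive_tool", "kwargs": {
  "increments": [
    {"fingers": 0,"x": -0.012,"y": 0.0,"z": -0.009,"ax": 0.2,"ay": -0.4,"az": 0.1},
    {"fingers": 0,"x": 0,"y": 0.02,"z": 0,"ax": 0,"ay": 0,"az": 0},
    {"fingers": 0,"x": 0,"y": 0.03,"z": 0,"ax": 0,"ay": 0,"az": 0},
    {"fingers": 0,"x": 0,"y": 0.0,"z": 0,"ax": 0,"ay": 0,"az": 0}
  ]
}}

```text
time_s: 3.5
eef_pos: [630.6, 245.6, 64.5]
ee_rot: [-1.556, 0.009, -1.793]
force: [-0.3, -0.2, 0.2]
finger_gap: 0.4
```

```bash
python3 -c "
from h import *
go([619.5-75*.225,210-75*.974,56]);snap('wrist','w2.png')
"
```

```text
t 3.5 p [630.6 245.6  64.5] rpy [ -89.13    0.49 -102.73] gap 0.4 F [-0.3 -0.2  0.2]
tool shift mm [112.2   7.5  -3.5] rotvec deg [-0.87  0.26 -0.49]
wrist {'K': [[349.31, 0.0, 281.44], [0.0, 349.31, 213.86], [0.0, 0.0, 1.0]], 'T': [[0.98, 0.22, 0.05, 645.52], [-0.22, 0.94, 0.28, 325.95], [0.02, -0.28, 0.96, 244.66], [0.0, 0.0, 0.0, 1.0]]}
```

View pics/w2.png

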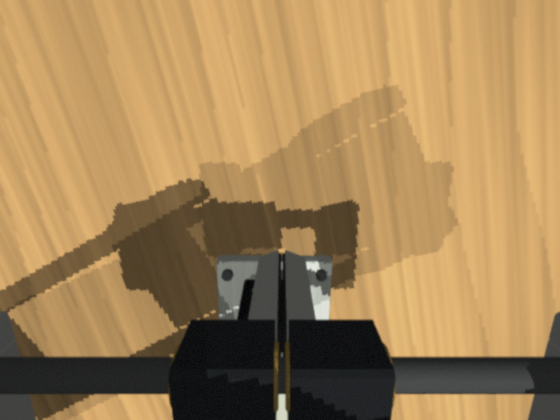

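>>> {"fn": "drive_tool", "kwargs": {
  "increments": [
    {"fingers": 0,"x": 0.008,"y": 0.007,"z": -0.003,"ax": -0.9,"ay": 0.3,"az": -0.5},
    {"fingers": 0,"x": 0.012,"y": 0,"z": 0,"ax": 0,"ay": 0,"az": 0},
    {"fingers": 0,"x": 0.008,"y": 0,"z": 0,"ax": 0,"ay": 0,"az": 0},
    {"fingers": 0,"x": 0.01,"y": 0,"z": 0,"ax": 0,"ay": 0,"az": 0},
    {"fingers": 0,"x": 0.01,"y": 0,"z": 0,"ax": 0,"ay": 0,"az": 0},
    {"fingers": 0,"x": 0.01,"y": 0,"z": 0,"ax": 0,"ay": 0,"az": 0}
  ]
}}

```text
time_s: 4.3
eef_pos: [619.5, 199.3, 62.6]
ee_rot: [-1.561, 0.03, -1.796]
force: [2.8, 9.0, -3.3]
finger_gap: 0.3
```

```bash
python3 -c "
from h import *
go([619.5-75*.225,210-75*.974,56])
"
```

```text
t 4.3 p [619.5 199.3  62.6] rpy [ -89.44    1.72 -102.91] gap 0.3 F [ 2.8  9.  -3.3]
tool shift mm [64.7  4.7 -2.6] rotvec deg [-0.55  0.08 -1.72]
```

>>> {"fn": "drive_tool", "kwargs": {
  "increments": [
    {"fingers": 0,"x": 0.011,"y": 0.002,"z": 0,"ax": 0,"ay": 0,"az": -1.5},
    {"fingers": 0,"x": 0.011,"y": 0,"z": 0,"ax": 0,"ay": 0,"az": 0},
    {"fingers": 0,"x": 0.011,"y": 0,"z": 0,"ax": 0,"ay": 0,"az": 0},
    {"fingers": 0,"x": 0.011,"y": 0,"z": 0,"ax": 0,"ay": 0,"az": 0}
  ]
}}

```text
time_s: 4.8
eef_pos: [612.4, 169.0, 62.7]
ee_rot: [-1.556, 0.035, -1.793]
force: [2.3, 8.6, -3.7]
finger_gap: 0.6
```

```bash
python3 -c "
from h import *
go([619.5-75*.225,210-75*.974,56])
"
```

```text
t 4.8 p [612.4 169.   62.7] rpy [ -89.15    2.   -102.74] gap 0.6 F [ 2.3  8.6 -3.7]
tool shift mm [33.6  5.5 -2.5] rotvec deg [-0.85  0.24 -2.01]
```

>>> {"fn": "drive_tool", "kwargs": {
  "increments": [
    {"fingers": 0,"x": 0.011,"y": 0.001,"z": 0,"ax": 0,"ay": 0,"az": -2},
    {"fingers": 0,"x": 0.011,"y": 0,"z": 0,"ax": 0,"ay": 0,"az": 0},
    {"fingers": 0,"x": 0.01,"y": 0,"z": 0,"ax": 0,"ay": 0,"az": 0},
    {"fingers": 0,"x": 0.006,"y": 0,"z": 0,"ax": 0,"ay": 0,"az": 0},
    {"fingers": 0,"x": 0.006,"y": 0,"z": 0,"ax": 0,"ay": 0,"az": 0}
  ]
}}

```text
time_s: 5.42
eef_pos: [608.0, 150.1, 63.1]
ee_rot: [-1.548, 0.056, -1.789]
force: [4.6, 14.7, -4.6]
finger_gap: 1.0
```

```bash
python3 -c "
from h import *
go([619.5-75*.225,210-75*.974,56]);snap('top','t3.png');snap('scene','s3.png')
d=load('t3.npz')
f=cv2.cvtColor(d['f'],cv2.COLOR_RGB2BGR)
cv2.imwrite('pics/c5.png',cv2.resize(f[130:230,160:310],None,fx=5,fy=5,interpolation=cv2.INTER_CUBIC))
"
```

```text
t 5.42 p [608.  150.1  63.1] rpy [ -88.7     3.24 -102.51] gap 1.0 F [ 4.6 14.7 -4.6]
tool shift mm [14.3  6.3 -2.5] rotvec deg [-1.29  0.45 -3.24]
top {'K': [[425.58, 0.0, 277.41], [0.0, 425.58, 212.35], [0.0, 0.0, 1.0]], 'T': [[-0.0, 0.99, -0.15, 368.31], [-1.0, 0.0, 0.01, 49.46], [0.01, 0.15, 0.99, 1111.35], [0.0, 0.0, 0.0, 1.0]]}
scene {'K': [[442.91, 0.0, 275.2], [0.0, 442.91, 206.43], [0.0, 0.0, 1.0]], 'T': [[0.8, -0.37, 0.47, 1100.78], [0.6, 0.46, -0.66, -714.82], [0.02, 0.81, 0.59, 791.01], [0.0, 0.0, 0.0, 1.0]]}
```

View pics/c5.png

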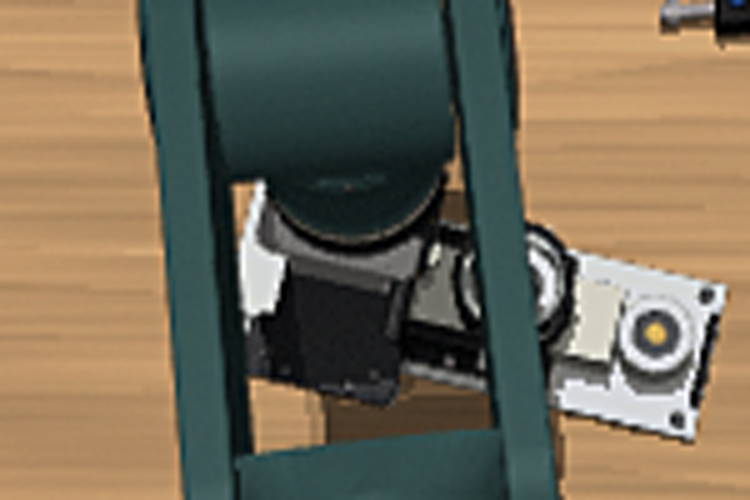

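```bash
python3 -c "
from h import *
d=load('t3.npz');u=np.array([-.2267,-.974]);A=np.array([588,74.7])
for n,(a,b),z in [('wp dot',(655,333),52),('wp out',(656,332),52),('blk front',(622,293),51.5),('blk front2',(607,357),51.5)]:
  p=plane(d,(a+.5)/5-.5+160,(b+.5)/5-.5+130,z);print(n,p.round(1),((p[:2]-A)@u).round(1))
f=cv2.cvtColor(load('s3.npz')['f'],cv2.COLOR_RGB2BGR)
cv2.imwrite('pics/c6.png',cv2.resize(f[160:280,220:370],None,fx=5,fy=5,interpolation=cv2.INTER_CUBIC))
"
```

```text
wp dot [572.4   5.5  52. ] 70.9
wp out [572.9   5.   52. ] 71.3
blk front [593.2  22.2  51.5] 50.0
blk front2 [560.1  29.9  51.5] 50.0
```

View pics/c6.png

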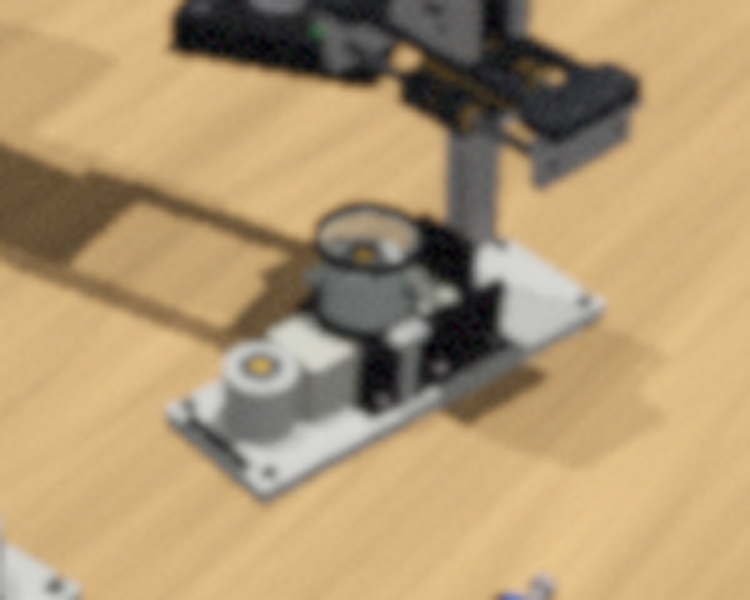

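>>> {"fn": "drive_tool", "kwargs": {
  "increments": [
    {"fingers": 0,"x": 0.009,"y": 0.001,"z": 0,"ax": 0,"ay": 0,"az": -3},
    {"fingers": 0,"x": 0.011,"y": 0.001,"z": 0,"ax": 0,"ay": 0,"az": -3}
  ]
}}

```text
time_s: 5.78
eef_pos: [607.8, 148.9, 62.5]
ee_rot: [-1.543, -0.009, -1.789]
force: [6.3, 25.6, -5.3]
finger_gap: 0.4
```

```bash
python3 -c "
from h import *
go([619.5-75*.225,210-75*.974,56])
"
```

```text
t 5.78 p [607.8 148.9  62.5] rpy [ -88.39   -0.54 -102.48] gap 0.4 F [ 6.3 25.6 -5.3]
tool shift mm [12.8  6.6 -2.6] rotvec deg [-1.62  0.53  0.53]
```

>>> {"fn": "drive_tool", "kwargs": {
  "increments": [
    {"fingers": 0,"x": 0.005,"y": 0,"z": 0,"ax": 0,"ay": 0,"az": 0},
    {"fingers": 0,"x": -0.02,"y": 0,"z": 0,"ax": -1,"ay": 0.5,"az": 0.5},
    {"fingers": 0,"x": -0.02,"y": 0,"z": 0,"ax": 0,"ay": 0,"az": 0},
    {"fingers": 0,"x": -0.02,"y": 0,"z": 0,"ax": 0,"ay": 0,"az": 0},
    {"fingers": 0,"x": -0.02,"y": 0,"z": 0,"ax": 0,"ay": 0,"az": 0},
    {"fingers": 0,"x": -0.025,"y": -0.01,"z": 0,"ax": 0,"ay": 0,"az": 0},
    {"fingers": 0,"x": 0,"y": -0.05,"z": 0,"ax": 0,"ay": 0,"az": 0},
    {"fingers": 0.3,"x": 0,"y": -0.06,"z": 0,"ax": 0,"ay": 0,"az": 0},
    {"fingers": 0.6,"x": 0,"y": -0.05,"z": 0,"ax": 0,"ay": 0,"az": 0}
  ]
}}

```text
time_s: 6.9
eef_pos: [628.1, 257.4, 231.5]
ee_rot: [-1.569, -0.002, -1.795]
force: [1.3, 0.4, -0.1]
finger_gap: 16.9
```

```bash
python3 -c "
from h import *
go([572,4.5,205]);snap('top','t4.png');snap('scene','s4.png')
f=cv2.cvtColor(load('t4.npz')['f'],cv2.COLOR_RGB2BGR)
cv2.imwrite('pics/c7.png',cv2.resize(f[130:230,160:310],None,fx=5,fy=5,interpolation=cv2.INTER_CUBIC))
f=cv2.cvtColor(load('s4.npz')['f'],cv2.COLOR_RGB2BGR)
cv2.imwrite('pics/c8.png',cv2.resize(f[160:280,220:370],None,fx=5,fy=5,interpolation=cv2.INTER_CUBIC))
"
```

```text
t 6.9 p [628.1 257.4 231.5] rpy [ -89.88   -0.13 -102.83] gap 16.9 F [ 1.3  0.4 -0.1]
tool shift mm [259.   27.    1.4] rotvec deg [-0.12  0.17  0.13]
top {'K': [[425.58, 0.0, 277.41], [0.0, 425.58, 212.35], [0.0, 0.0, 1.0]], 'T': [[-0.0, 0.99, -0.15, 368.31], [-1.0, 0.0, 0.01, 49.46], [0.01, 0.15, 0.99, 1111.35], [0.0, 0.0, 0.0, 1.0]]}
scene {'K': [[442.91, 0.0, 275.2], [0.0, 442.91, 206.43], [0.0, 0.0, 1.0]], 'T': [[0.8, -0.37, 0.47, 1100.78], [0.6, 0.46, -0.66, -714.82], [0.02, 0.81, 0.59, 791.01], [0.0, 0.0, 0.0, 1.0]]}
```

View pics/c7.png

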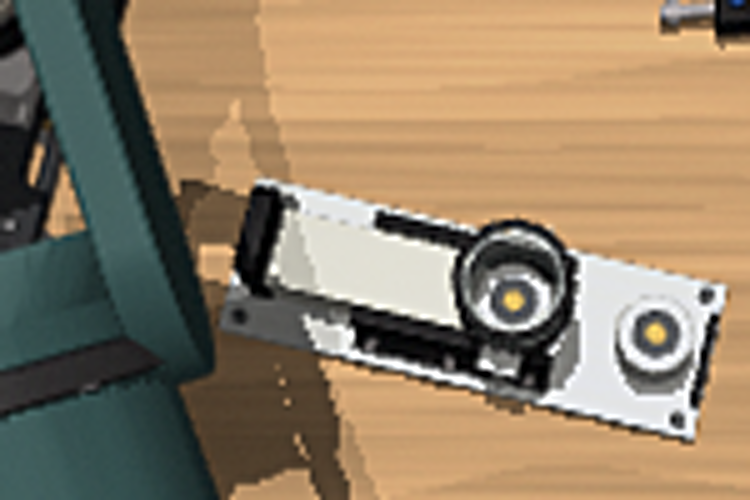

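View pics/c8.png

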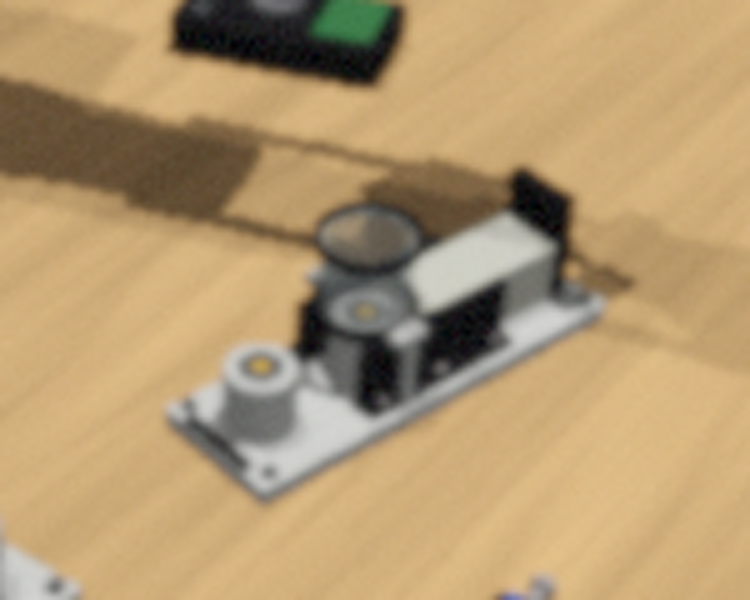

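```bash
python3 -c "
from h import *
d=load('t4.npz');s=load('s4.npz')
P=lambda d,z,a,b,o,sc=5: plane(d,(a+.5)/sc-.5+o[0],(b+.5)/sc-.5+o[1],z).round(1)
print('wp',P(d,52,655,333,(160,130)),P(s,52,260,366,(220,160)))
print('spare',P(d,52,513,299,(160,130)),P(s,52,366,312,(220,160)))
s0=load('scene0.npz')
print('ring probe',P(s0,50,137,345,(170,185),4),'ring',P(s0,64,137,331,(170,185),4))
"
```

```text
wp [572.4   5.5  52. ] [570.4   8.5  52. ]
spare [589.9  77.5  52. ] [587.6  80.8  52. ]
ring probe [ 529.2 -201.1   50. ] ring [ 531.9 -202.5   64. ]
```

>>> {"fn": "drive_tool", "kwargs": {
  "increments": [
    {"fingers": 1,"x": 0.055,"y": 0,"z": 0,"ax": 0,"ay": 0,"az": 0},
    {"fingers": 1,"x": 0.055,"y": 0,"z": 0,"ax": 0,"ay": 0,"az": 0},
    {"fingers": 1,"x": 0.055,"y": 0,"z": 0,"ax": 0,"ay": 0,"az": 0},
    {"fingers": 1,"x": 0.055,"y": 0,"z": 0,"ax": 0,"ay": 0,"az": 0},
    {"fingers": 1,"x": 0.03,"y": 0,"z": 0,"ax": 0,"ay": 0,"az": 0},
    {"fingers": 1,"x": 0,"y": 0,"z": 0,"ax": 0,"ay": 0,"az": 0}
  ]
}}

```text
time_s: 7.75
eef_pos: [574.4, 9.5, 233.6]
ee_rot: [-1.56, -0.001, -1.794]
force: [0.6, 0.4, -0.1]
finger_gap: 84.6
```

```bash
python3 -c "
from h import *
go([572.2,6,100])"
```

```text
t 7.75 p [574.4   9.5 233.6] rpy [-8.9360e+01 -5.0000e-02 -1.0277e+02] gap 84.6 F [ 0.6  0.4 -0.1]
tool shift mm [  3.8 133.6  -2.9] rotvec deg [-0.64  0.23  0.05]
```

>>> {"fn": "drive_tool", "kwargs": {
  "increments": [
    {"fingers": 1,"x": 0.004,"y": 0.03,"z": -0.003,"ax": -0.6,"ay": 0.2,"az": 0},
    {"fingers": 1,"x": 0,"y": 0.05,"z": 0,"ax": 0,"ay": 0,"az": 0},
    {"fingers": 1,"x": 0,"y": 0.045,"z": 0,"ax": 0,"ay": 0,"az": 0},
    {"fingers": 1,"x": 0,"y": 0,"z": 0,"ax": 0,"ay": 0,"az": 0},
    {"fingers": 1,"x": 0,"y": 0,"z": 0,"ax": 0,"ay": 0,"az": 0}
  ]
}}

```text
time_s: 8.38
eef_pos: [573.6, 11.7, 106.6]
ee_rot: [-1.568, 0.001, -1.793]
force: [0.3, -0.2, 0.4]
finger_gap: 94.0
```

```bash
python3 -c "
from h import *
go([572.2,6,26]);snap('wrist','w5.png');d=load('w5.npz')
print(proj(d,[572.2,6,52]))"
```

```text
t 8.38 p [573.6  11.7 106.6] rpy [-8.9820e+01  4.0000e-02 -1.0274e+02] gap 94.0 F [ 0.3 -0.2  0.4]
tool shift mm [ 5.9 80.6 -0.4] rotvec deg [-0.18  0.26 -0.04]
wrist {'K': [[349.31, 0.0, 281.44], [0.0, 349.31, 213.86], [0.0, 0.0, 1.0]], 'T': [[0.98, 0.21, 0.06, 591.0], [-0.22, 0.93, 0.28, 92.96], [0.0, -0.29, 0.96, 286.23], [0.0, 0.0, 0.0, 1.0]]}
[281.20100147 238.70802776]
```

View pics/w5.png

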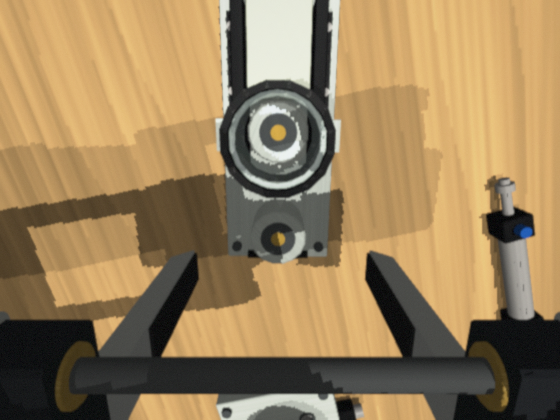

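>>> {"fn": "drive_tool", "kwargs": {
  "increments": [
    {"fingers": 1,"x": 0.006,"y": 0,"z": -0.001,"ax": -0.2,"ay": 0.3,"az": 0},
    {"fingers": 1,"x": 0,"y": 0.025,"z": 0,"ax": 0,"ay": 0,"az": 0},
    {"fingers": 1,"x": 0,"y": 0.025,"z": 0,"ax": 0,"ay": 0,"az": 0},
    {"fingers": 1,"x": 0,"y": 0.018,"z": 0,"ax": 0,"ay": 0,"az": 0},
    {"fingers": 1,"x": 0,"y": 0,"z": 0,"ax": 0,"ay": 0,"az": 0}
  ]
}}

```text
time_s: 9.05
eef_pos: [577.9, 4.4, 46.9]
ee_rot: [-1.554, 0.003, -1.8]
force: [0.1, 0.2, 0.5]
finger_gap: 93.7
```

```bash
python3 -c "
from h import *
go([571.5,6,26])"
```

```text
t 9.05 p [577.9   4.4  46.9] rpy [ -89.04    0.15 -103.11] gap 93.7 F [0.1 0.2 0.5]
tool shift mm [-0.1 20.8 -7. ] rotvec deg [-0.96 -0.11 -0.15]
```

>>> {"fn": "drive_tool", "kwargs": {
  "increments": [
    {"fingers": 1,"x": 0,"y": 0.008,"z": -0.007,"ax": -1,"ay": 0,"az": 0},
    {"fingers": 1,"x": 0,"y": 0.012,"z": 0,"ax": 0,"ay": 0,"az": 0},
    {"fingers": 1,"x": 0,"y": 0,"z": 0,"ax": 0,"ay": 0,"az": 0}
  ]
}}

```text
time_s: 9.43
eef_pos: [572.4, 5.8, 28.0]
ee_rot: [-1.569, 0.003, -1.8]
force: [-0.2, -0.7, -1.1]
finger_gap: 94.0
```

```bash
python3 -c "
from h import *
go([571.5,6,26])"
```

```text
t 9.43 p [572.4   5.8  28. ] rpy [ -89.88    0.18 -103.12] gap 94.0 F [-0.2 -0.7 -1.1]
tool shift mm [ 0.   2.  -0.9] rotvec deg [-0.12 -0.12 -0.18]
```

>>> {"fn": "drive_tool", "kwargs": {
  "increments": [
    {"fingers": 0,"x": 0,"y": 0.001,"z": -0.001,"ax": 0,"ay": 0,"az": 0},
    {"fingers": 0,"x": 0,"y": 0,"z": 0,"ax": 0,"ay": 0,"az": 0},
    {"fingers": 0,"x": 0,"y": 0,"z": 0,"ax": 0,"ay": 0,"az": 0},
    {"fingers": 0,"x": 0,"y": 0,"z": 0,"ax": 0,"ay": 0,"az": 0},
    {"fingers": 0,"x": 0,"y": 0,"z": 0,"ax": 0,"ay": 0,"az": 0},
    {"fingers": 0,"x": 0,"y": 0,"z": 0,"ax": 0,"ay": 0,"az": 0},
    {"fingers": 0,"x": 0,"y": 0,"z": 0,"ax": 0,"ay": 0,"az": 0},
    {"fingers": 0,"x": 0,"y": 0,"z": 0,"ax": 0,"ay": 0,"az": 0},
    {"fingers": 0,"x": 0,"y": 0,"z": 0,"ax": 0,"ay": 0,"az": 0}
  ]
}}

```text
time_s: 10.55
eef_pos: [571.9, 6.2, 28.1]
ee_rot: [-1.567, 0.003, -1.8]
force: [-0.4, 0.1, 0.6]
finger_gap: 39.3
```

```bash
python3 -c "
from h import *
go([571.5,6,26])"
```

```text
t 10.55 p [571.9   6.2  28.1] rpy [ -89.8     0.2  -103.11] gap 39.3 F [-0.4  0.1  0.6]
tool shift mm [ 0.3  2.1 -0.4] rotvec deg [-0.2  -0.11 -0.2 ]
```

>>> {"fn": "drive_tool", "kwargs": {
  "increments": [
    {"fingers": 0,"x": 0,"y": -0.02,"z": 0,"ax": 0,"ay": 0,"az": 0},
    {"fingers": 0,"x": 0,"y": -0.04,"z": 0,"ax": 0,"ay": 0,"az": 0},
    {"fingers": 0,"x": 0,"y": -0.04,"z": 0,"ax": 0,"ay": 0,"az": 0},
    {"fingers": 0,"x": 0,"y": 0,"z": 0,"ax": 0,"ay": 0,"az": 0}
  ]
}}

```text
time_s: 11.05
eef_pos: [570.2, 5.9, 127.5]
ee_rot: [-1.572, 0.003, -1.8]
force: [-0.3, 0.8, -1.2]
finger_gap: 39.5
```

```bash
python3 -c "
from h import *
go([530.5,-203.3,130])"
```

```text
t 11.05 p [570.2   5.9 127.5] rpy [ -90.08    0.15 -103.11] gap 39.5 F [-0.3  0.8 -1.2]
tool shift mm [212.8  -3.    8.8] rotvec deg [ 0.08 -0.11 -0.15]
```

>>> {"fn": "drive_tool", "kwargs": {
  "increments": [
    {"fingers": 0,"x": 0.045,"y": -0.001,"z": 0.002,"ax": 0,"ay": 0,"az": 0},
    {"fingers": 0,"x": 0.045,"y": -0.001,"z": 0.002,"ax": 0,"ay": 0,"az": 0},
    {"fingers": 0,"x": 0.045,"y": -0.001,"z": 0.002,"ax": 0,"ay": 0,"az": 0},
    {"fingers": 0,"x": 0.045,"y": -0.001,"z": 0.002,"ax": 0,"ay": 0,"az": 0},
    {"fingers": 0,"x": 0.02,"y": 0,"z": 0,"ax": 0,"ay": 0,"az": 0},
    {"fingers": 0,"x": 0,"y": 0,"z": 0,"ax": 0,"ay": 0,"az": 0}
  ]
}}

```text
time_s: 11.8
eef_pos: [526.9, -192.7, 117.0]
ee_rot: [-1.59, 0.006, -1.797]
force: [0.2, -0.4, -1.5]
finger_gap: 39.4
```

```bash
python3 -c "
from h import *
go([530.5,-203.3,110])"
```

```text
t 11.8 p [ 526.9 -192.7  117. ] rpy [ -91.09    0.37 -102.94] gap 39.4 F [ 0.2 -0.4 -1.5]
tool shift mm [9.6 6.9 6. ] rotvec deg [ 1.09  0.06 -0.37]
```

>>> {"fn": "drive_tool", "kwargs": {
  "increments": [
    {"fingers": 0,"x": 0.01,"y": 0,"z": 0.006,"ax": 1.1,"ay": 0,"az": -0.4},
    {"fingers": 0,"x": 0,"y": 0.01,"z": 0,"ax": 0,"ay": 0,"az": 0},
    {"fingers": 0,"x": 0,"y": 0.008,"z": 0,"ax": 0,"ay": 0,"az": 0},
    {"fingers": 0,"x": 0,"y": 0,"z": 0,"ax": 0,"ay": 0,"az": 0}
  ]
}}

```text
time_s: 12.3
eef_pos: [531.2, -199.9, 95.9]
ee_rot: [-1.572, 0.002, -1.792]
force: [1.0, -0.0, -0.8]
finger_gap: 39.4
```

```bash
python3 -c "
from h import *
go([530.5,-203.3,92]);snap('scene','s6.png');snap('top','t6.png');snap('wrist','w6.png')
f=cv2.cvtColor(load('s6.npz')['f'],cv2.COLOR_RGB2BGR)
cv2.imwrite('pics/c9.png',cv2.resize(f[220:310,150:270],None,fx=6,fy=6,interpolation=cv2.INTER_CUBIC))
f=cv2.cvtColor(load('t6.npz')['f'],cv2.COLOR_RGB2BGR)
cv2.imwrite('pics/c10.png',cv2.resize(f[170:250,330:430],None,fx=6,fy=6,interpolation=cv2.INTER_CUBIC))
"
```

```text
t 12.3 p [ 531.2 -199.9   95.9] rpy [-9.0060e+01  9.0000e-02 -1.0265e+02] gap 39.4 F [ 1.  -0.  -0.8]
tool shift mm [3.5 3.9 0.1] rotvec deg [ 0.06  0.35 -0.09]
scene {'K': [[442.91, 0.0, 275.2], [0.0, 442.91, 206.43], [0.0, 0.0, 1.0]], 'T': [[0.8, -0.37, 0.47, 1100.78], [0.6, 0.46, -0.66, -714.82], [0.02, 0.81, 0.59, 791.01], [0.0, 0.0, 0.0, 1.0]]}
top {'K': [[425.58, 0.0, 277.41], [0.0, 425.58, 212.35], [0.0, 0.0, 1.0]], 'T': [[-0.0, 0.99, -0.15, 368.31], [-1.0, 0.0, 0.01, 49.46], [0.01, 0.15, 0.99, 1111.35], [0.0, 0.0, 0.0, 1.0]]}
wrist {'K': [[349.31, 0.0, 281.44], [0.0, 349.31, 213.86], [0.0, 0.0, 1.0]], 'T': [[0.98, 0.21, 0.06, 549.36], [-0.22, 0.93, 0.28, -119.23], [0.0, -0.29, 0.96, 276.48], [0.0, 0.0, 0.0, 1.0]]}
```

View pics/c9.png

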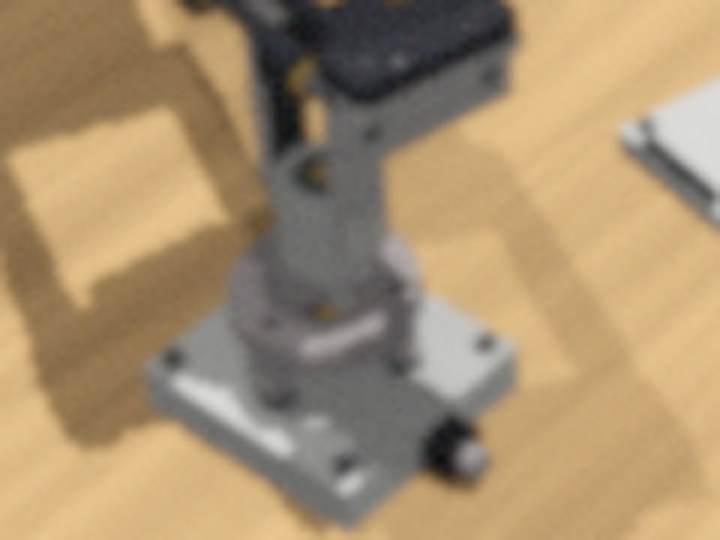

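View pics/w6.png

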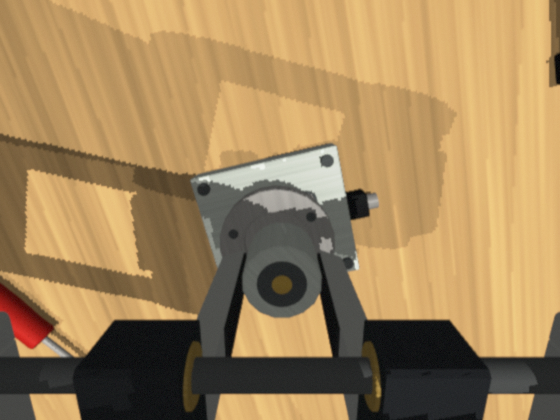

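View pics/c10.png

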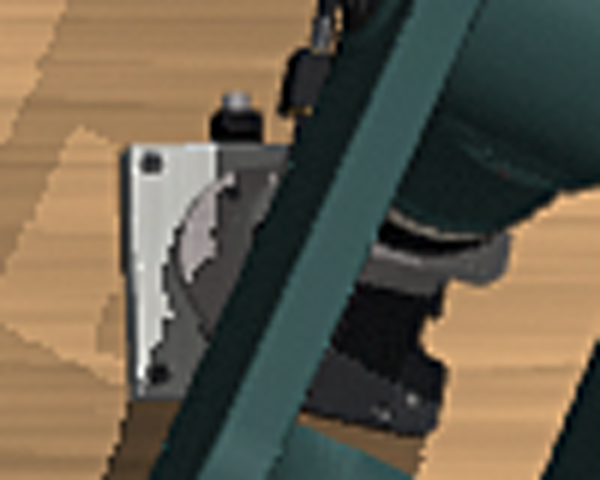

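```bash
python3 -c "
from h import *
d=load('w6.npz')
print('wp',plane(d,282.5,284.5,120).round(1))
for q in [(277,187),(221,235),(333,235)]: 
  p=plane(d,*q,64);print(p.round(1),np.linalg.norm(p[:2]-[530.5,-203.3]).round(1))
f=cv2.cvtColor(d['f'],cv2.COLOR_RGB2BGR)
pts=[proj(d,[530.5+38*np.cos(a),-203.3+38*np.sin(a),64]) for a in np.linspace(0,6.28,90)]
o=np.array([180,130])
g=cv2.resize(f[130:330,180:390],None,fx=3,fy=3,interpolation=cv2.INTER_CUBIC)
for p in pts: cv2.circle(g,tuple(((p-o)*3).astype(int)),1,(0,0,255),-1)
cv2.imwrite('pics/c11.png',g)
"
```

```text
wp [ 531.8 -201.   120. ]
[ 536.9 -163.9   64. ] 39.9
[ 494.5 -186.8   64. ] 39.6
[ 565.1 -202.8   64. ] 34.6
```

View pics/c11.png

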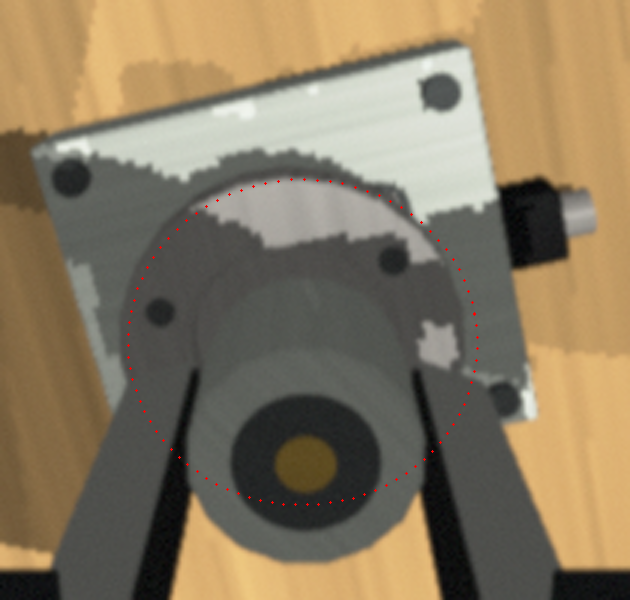

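>>> {"fn": "drive_tool", "kwargs": {
  "increments": [
    {"fingers": 0,"x": 0.0025,"y": 0,"z": -0.0015,"ax": 0,"ay": 0,"az": 0},
    {"fingers": 0,"x": 0,"y": 0.009,"z": 0,"ax": 0,"ay": 0,"az": 0},
    {"fingers": 0,"x": 0,"y": 0.0,"z": 0,"ax": 0,"ay": 0,"az": 0}
  ]
}}

```text
time_s: 12.82
eef_pos: [530.1, -203.1, 88.5]
ee_rot: [-1.568, 0.0, -1.792]
force: [0.2, -0.0, -1.7]
finger_gap: 39.3
```

```bash
python3 -c "
from h import *
go([529.2,-202.1,84]);snap('wrist','w7.png');snap('scene','s7.png')
d=load('w7.npz')
f=cv2.cvtColor(d['f'],cv2.COLOR_RGB2BGR)
g=cv2.resize(f[170:350,180:390],None,fx=3,fy=3,interpolation=cv2.INTER_CUBIC)
cv2.imwrite('pics/c12.png',g)
f=cv2.cvtColor(load('s7.npz')['f'],cv2.COLOR_RGB2BGR)
cv2.imwrite('pics/c13.png',cv2.resize(f[230:300,170:240],None,fx=8,fy=8,interpolation=cv2.INTER_CUBIC))
"
```

```text
t 12.82 p [ 530.1 -203.1   88.5] rpy [-8.9850e+01  3.0000e-02 -1.0268e+02] gap 39.3 F [ 0.2 -0.  -1.7]
tool shift mm [-0.8  4.4 -1.1] rotvec deg [-0.15  0.32 -0.03]
wrist {'K': [[349.31, 0.0, 281.44], [0.0, 349.31, 213.86], [0.0, 0.0, 1.0]], 'T': [[0.98, 0.21, 0.06, 547.46], [-0.22, 0.93, 0.28, -121.77], [0.0, -0.29, 0.96, 268.01], [0.0, 0.0, 0.0, 1.0]]}
scene {'K': [[442.91, 0.0, 275.2], [0.0, 442.91, 206.43], [0.0, 0.0, 1.0]], 'T': [[0.8, -0.37, 0.47, 1100.78], [0.6, 0.46, -0.66, -714.82], [0.02, 0.81, 0.59, 791.01], [0.0, 0.0, 0.0, 1.0]]}
```

View pics/c12.png

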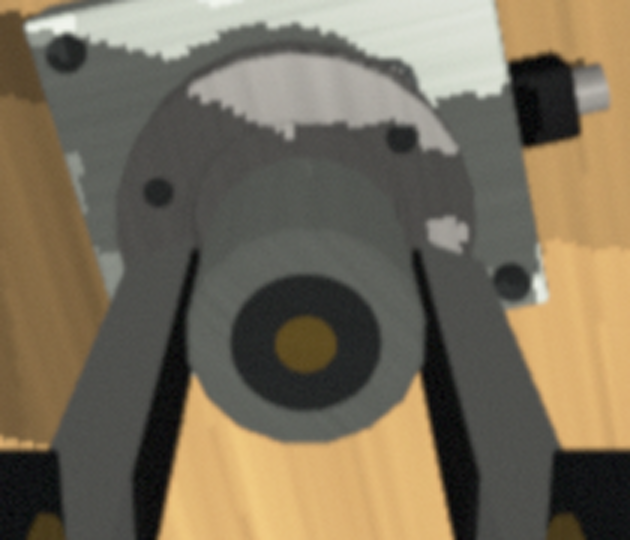

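View pics/c13.png

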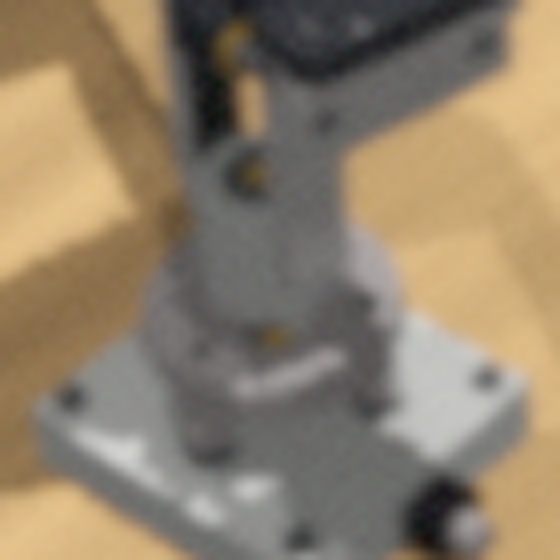

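```bash
python3 -c "
from h import *
d=load('w7.npz')
q=lambda a,b,z:plane(d,(a+.5)/3-.5+180,(b+.5)/3-.5+170,z)
import itertools
wp=q(306,343,112.5);print('wp',wp)
E=[q(*p,64)[:2] for p in [(296,50),(118,200),(474,200),(190,88),(420,100),(135,140),(455,140)]]
from scipy.optimize import least_squares
r=least_squares(lambda c:[np.hypot(*(e-c))-38 for e in E],[530,-203]);print(r.x,r.fun.round(1))
d_=r.x-wp[:2]; y=np.radians(-102.7);print('tool x,z',d_@[np.cos(y),np.sin(y)],d_@[-np.sin(y),np.cos(y)])
"
```

```text
wp [ 529.90628642 -202.91625259  112.5       ]
[ 528.13980215 -202.33380685] [ 0.6 -0.5 -0.4 -0.6 -0.2  0.3  0. ]
tool x,z -0.17984108248308728 -1.851314920681985
```

>>> {"fn": "drive_tool", "kwargs": {
  "increments": [
    {"fingers": 0,"x": 0,"y": 0.003,"z": -0.0015,"ax": 0,"ay": 0.3,"az": 0},
    {"fingers": 0,"x": 0,"y": 0.004,"z": 0,"ax": 0,"ay": 0,"az": 0},
    {"fingers": 0,"x": 0,"y": 0,"z": 0,"ax": 0,"ay": 0,"az": 0}
  ]
}}

```text
time_s: 13.3
eef_pos: [529.3, -203.1, 82.2]
ee_rot: [-1.566, 0.0, -1.798]
force: [-0.2, -0.3, -1.1]
finger_gap: 39.3
```

```bash
python3 -c "
from h import *
go([528.9,-202.7,70])"
```

```text
t 13.3 p [ 529.3 -203.1   82.2] rpy [ -89.72    0.   -103.01] gap 39.3 F [-0.2 -0.3 -1.1]
tool shift mm [-0.3 12.2 -0.5] rotvec deg [-0.28 -0.01 -0.  ]
```

Foot ~66 mm, just above the ring (64). Lower in.

>>> {"fn": "drive_tool", "kwargs": {
  "increments": [
    {"fingers": 0,"x": 0,"y": 0.003,"z": -0.0005,"ax": -0.3,"ay": 0,"az": 0},
    {"fingers": 0,"x": 0,"y": 0.003,"z": -0.0003,"ax": 0,"ay": 0,"az": 0},
    {"fingers": 0,"x": 0,"y": 0.002,"z": 0,"ax": 0,"ay": 0,"az": 0}
  ]
}}

```text
time_s: 13.68
eef_pos: [528.7, -203.0, 73.9]
ee_rot: [-1.571, -0.0, -1.798]
force: [-0.9, 0.3, -1.2]
finger_gap: 39.4
```

```bash
python3 -c "
from h import *
go([528.9,-202.7,70])"
```

```text
t 13.68 p [ 528.7 -203.    73.9] rpy [ -90.02   -0.   -103.  ] gap 39.4 F [-0.9  0.3 -1.2]
tool shift mm [-0.3  3.9  0.1] rotvec deg [ 0.02 -0.    0.  ]
```

>>> {"fn": "drive_tool", "kwargs": {
  "increments": [
    {"fingers": 0,"x": 0,"y": 0.002,"z": 0,"ax": 0,"ay": 0,"az": 0},
    {"fingers": 0,"x": 0,"y": 0.002,"z": 0,"ax": 0,"ay": 0,"az": 0},
    {"fingers": 0,"x": 0,"y": 0.002,"z": 0,"ax": 0,"ay": 0,"az": 0},
    {"fingers": 0,"x": 0,"y": 0.001,"z": 0,"ax": 0,"ay": 0,"az": 0}
  ]
}}

```text
time_s: 14.18
eef_pos: [528.7, -203.0, 68.2]
ee_rot: [-1.571, -0.0, -1.798]
force: [-1.3, 1.2, 4.0]
finger_gap: 39.2
```

```bash
python3 -c "
from h import *
go([528.9,-202.7,70])"
```

```text
t 14.18 p [ 528.7 -203.    68.2] rpy [-8.9990e+01 -2.0000e-02 -1.0299e+02] gap 39.2 F [-1.3  1.2  4. ]
tool shift mm [-0.4 -1.8  0.1] rotvec deg [-0.01  0.01  0.02]
```

>>> {"fn": "drive_tool", "kwargs": {
  "increments": [
    {"fingers": 0,"x": 0,"y": 0.003,"z": 0,"ax": 0,"ay": 0,"az": 0},
    {"fingers": 0,"x": 0,"y": 0.003,"z": 0,"ax": 0,"ay": 0,"az": 0},
    {"fingers": 0,"x": 0,"y": 0.003,"z": 0,"ax": 0,"ay": 0,"az": 0},
    {"fingers": 0,"x": 0,"y": 0.003,"z": 0,"ax": 0,"ay": 0,"az": 0}
  ]
}}

```text
time_s: 14.68
eef_pos: [528.7, -203.1, 58.4]
ee_rot: [-1.57, -0.001, -1.797]
force: [-4.1, 2.3, 7.7]
finger_gap: 39.1
```

```bash
python3 -c "
from h import *
go([528.9,-202.7,56]);snap('scene','s8.png')
f=cv2.cvtColor(load('s8.npz')['f'],cv2.COLOR_RGB2BGR)
cv2.imwrite('pics/c14.png',cv2.resize(f[230:300,170:240],None,fx=8,fy=8,interpolation=cv2.INTER_CUBIC))
"
```

```text
t 14.68 p [ 528.7 -203.1   58.4] rpy [-8.9930e+01 -4.0000e-02 -1.0299e+02] gap 39.1 F [-4.1  2.3  7.7]
tool shift mm [-0.4  2.4  0.1] rotvec deg [-0.07  0.01  0.04]
scene {'K': [[442.91, 0.0, 275.2], [0.0, 442.91, 206.43], [0.0, 0.0, 1.0]], 'T': [[0.8, -0.37, 0.47, 1100.78], [0.6, 0.46, -0.66, -714.82], [0.02, 0.81, 0.59, 791.01], [0.0, 0.0, 0.0, 1.0]]}
```

View pics/c14.png

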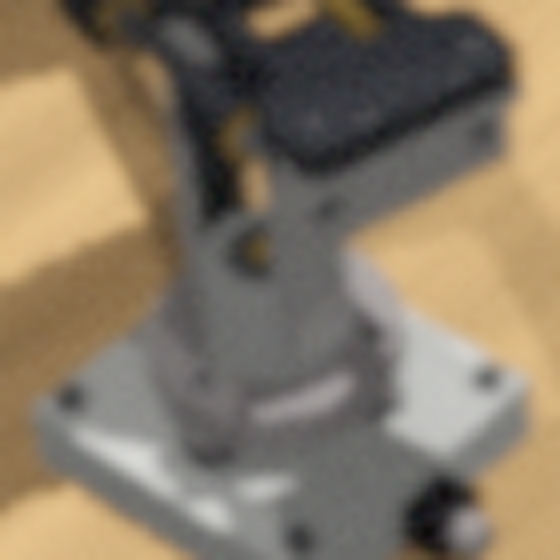

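>>> {"fn": "drive_tool", "kwargs": {
  "increments": [
    {"fingers": 0,"x": 0,"y": 0.002,"z": -0.0005,"ax": 0,"ay": 0,"az": 0},
    {"fingers": 0,"x": 0,"y": 0.002,"z": -0.0005,"ax": 0,"ay": 0,"az": 0},
    {"fingers": 0,"x": 0,"y": 0.002,"z": 0,"ax": 0,"ay": 0,"az": 0}
  ]
}}

```text
time_s: 15.1
eef_pos: [528.7, -203.1, 58.0]
ee_rot: [-1.566, -0.001, -1.797]
force: [-6.1, 3.3, 12.1]
finger_gap: 39.2
```

```bash
python3 -c "
from h import *
go([528.9,-202.7,56])
"
```

```text
t 15.1 p [ 528.7 -203.1   58. ] rpy [-8.9730e+01 -8.0000e-02 -1.0298e+02] gap 39.2 F [-6.1  3.3 12.1]
tool shift mm [-0.4  2.   0.1] rotvec deg [-0.27  0.02  0.08]
```

>>> {"fn": "drive_tool", "kwargs": {
  "increments": [
    {"fingers": 0,"x": 0,"y": 0.0035,"z": -0.001,"ax": 0,"ay": 0,"az": 0},
    {"fingers": 0,"x": 0,"y": 0.0035,"z": -0.001,"ax": 0,"ay": 0,"az": 0}
  ]
}}

```text
time_s: 15.35
eef_pos: [528.7, -203.1, 58.0]
ee_rot: [-1.56, -0.002, -1.797]
force: [-5.2, 3.6, 16.3]
finger_gap: 39.1
```

```bash
python3 -c "
from h import *
go([528.9,-202.7,56]);snap('scene','s9.png');snap('wrist','w9.png');snap('top','t9.png')
f=cv2.cvtColor(load('s9.npz')['f'],cv2.COLOR_RGB2BGR)
cv2.imwrite('pics/c15.png',cv2.resize(f[180:310,160:350],None,fx=4,fy=4,interpolation=cv2.INTER_CUBIC))
go([528.9,-202.7,56])
"
```

```text
t 15.35 p [ 528.7 -203.1   58. ] rpy [ -89.39   -0.12 -102.97] gap 39.1 F [-5.2  3.6 16.3]
tool shift mm [-0.5  2.   0.1] rotvec deg [-0.61  0.03  0.12]
scene {'K': [[442.91, 0.0, 275.2], [0.0, 442.91, 206.43], [0.0, 0.0, 1.0]], 'T': [[0.8, -0.37, 0.47, 1100.78], [0.6, 0.46, -0.66, -714.82], [0.02, 0.81, 0.59, 791.01], [0.0, 0.0, 0.0, 1.0]]}
wrist {'K': [[349.31, 0.0, 281.44], [0.0, 349.31, 213.86], [0.0, 0.0, 1.0]], 'T': [[0.97, 0.22, 0.05, 545.08], [-0.23, 0.93, 0.29, -121.07], [0.01, -0.29, 0.96, 237.35], [0.0, 0.0, 0.0, 1.0]]}
top {'K': [[425.58, 0.0, 277.41], [0.0, 425.58, 212.35], [0.0, 0.0, 1.0]], 'T': [[-0.0, 0.99, -0.15, 368.31], [-1.0, 0.0, 0.01, 49.46], [0.01, 0.15, 0.99, 1111.35], [0.0, 0.0, 0.0, 1.0]]}
t 15.5 p [ 528.6 -203.1   58. ] rpy [ -89.38   -0.12 -102.97] gap 39.3 F [-5.1  2.4 16.5]
tool shift mm [-0.5  2.   0.2] rotvec deg [-0.62  0.03  0.12]
```

View pics/c15.png

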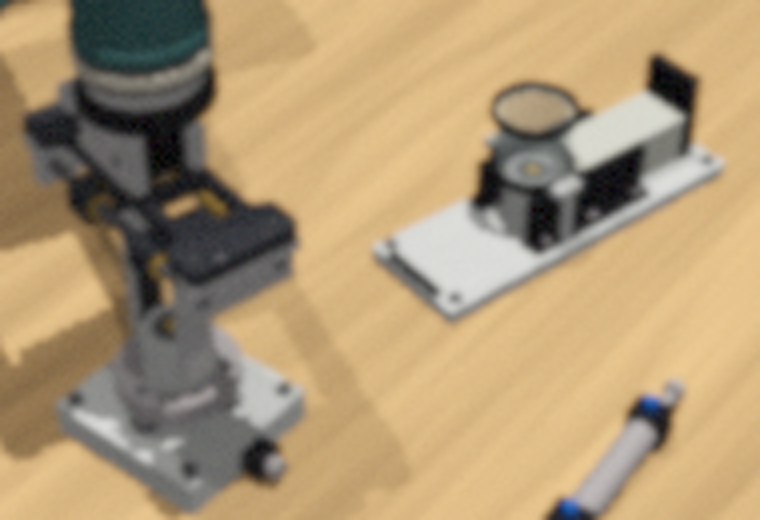

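View pics/w9.png

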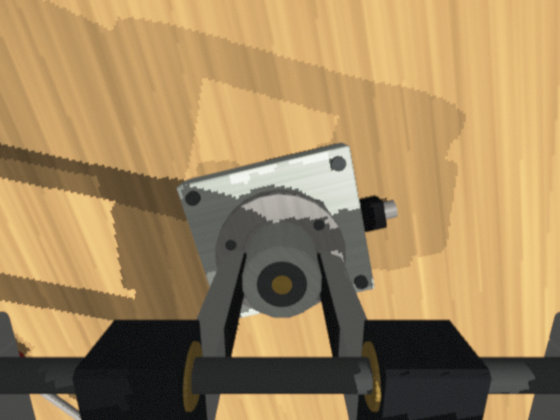

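```bash
python3 -c "
from h import *
print(robot.finish_job()); go([528.9,-202.7,56])"
```

```text
the job is handed in; nothing more can be done
None
the job is handed in; nothing more can be done
```

I fed the workpiece out, set it upright in the test nest, pressed the ring down onto its stop, and handed the job in while still holding it there. The hand-in gives no verdict.

**Feed:** I pushed the slide until it stalled, with the force rising from 9 N to about 26 N. The images then showed the slide sprung back and the spare upright at the foot of the magazine.

**Seating:** The workpiece went into the ring without jamming. The tool then stalled at z = 58.0 mm under about 16.5 N downward. That is about 12 mm below where the ring should start to move, so I take the ring to be home.

**Last checks:**
- **Grip:** the fingers were at 39 mm on the 40 mm part. It had not slipped in the wrist view, and the tool was within 0.7° of vertical.
- **Side load:** about 6 N sideways remained at the end, so the workpiece probably rests against the bore wall.
- **Ring position:** the cameras disagreed by about 2 mm on where the ring's centre is (top 530.4, wrist 528.1 mm in x). I went in at about 529. This is within the 4 mm allowed.
- **Stroke:** my own geometry put the slide about 5 mm short of its full stroke, and the delivered part about 2 mm short of its nominal place. The stall at rising force says it reached its stop, and I went by that.
- **Bystanders:** the meter, cylinder and screwdriver were never touched as far as I could see.
- **Time:** the job took about 15.5 s of the 54 s allowed.

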